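# Load three wax blanks into their die cavities

## Robot

A 7-joint arm with a two-finger parallel gripper is mounted at the origin on a cart in front of the work surface, level with it; the furniture and walls round the work are solid. World frame = base frame: x ahead of the robot, y to its left, z up, the work surface at z = 0. Lengths are in mm, angles in degrees, forces in N, time in s.
With the tool pointing down it reaches from about 400 to 900 mm from the base axis. Payload 5.5 kg.
Tool frame: the origin (TCP) lies at the very end of the fingers, on their centre line; the grasp point (between the pads) lies 19 mm behind it (bot.pinch_z is the z of the grasp point in the tool frame, in mm); z points along the fingers, y is the line along which they close (so a half turn about z gives the same grasp; the last joint's range is limited). The gripper opens to 92 mm and grips with 3 to 60 N. Pads are 19 mm wide; open, the fingers measure 130 mm over their backs; the gripper's body (75 mm by 190 mm) begins 47 mm behind the grasp point.
Start: joints at [81.715, 28.699, -24.465, 88.831, 12.651, 65.22, -12.049], TCP at [257.816, -596.683, 226.729] pointing down, gripper open.
Joint ranges: [-164.97, 164.97], [-17.58, 116.51], [-87.97, 89.64], [11.32, 138.91], [-80.73, 260.73], [10.89, 115.49], [-147.41, 147.41]. Speed limits (degrees/s): [147.25, 147.25, 180, 180, 180, 180, 180].

## Interface

Orientations are given as [roll, pitch, yaw] about the fixed x, y, z axes, in that order (R = Rz(yaw) Ry(pitch) Rx(roll)).
In Python, from bench import bot gives the robot as it stands.
- The arm moves only by the tool step_arm, never from a script. Its argument "plan" is a list of rows, each an object with "translation": the shift along the tool's x, y, z as a fraction of full scale, a list of three; "spin": the turn about the tool's z as a fraction of full scale; "gripper": the opening, from -1 (shut) to 1 (fully open). A call has 1 to 12 rows; each row is the pose to reach, as a shift and turn from the pose commanded when the call began, along the tool's axes at that moment; what a row does not reach only later rows make up. Full scale, the value 1, is 50 cm for a shift and 90 degrees for a turn. A row lasts 1/10 s, in which the tool goes at most 50 mm and 8.59 degrees, less where a joint would pass 70% of its speed; a pose out of reach is approached as far as the arm can. A call with a number of a shift or a turn outside -1 to 1 is refused whole. A call with a gripper value outside its range is refused whole. The fingers move at their own pace and stop on an object; the grip force is fixed at half the most. Time passes only in rows, so rows that repeat a pose let the fingers close. It gives the time, the measured TCP pose, the force, the opening and the grip force at its end, in the units of the state.
- bot.get_state(): the state, without advancing time (a new reading comes with each control period).
- bot.camera(name): name is "side" or "top" or "wrist"; returns a dict with "image" (420x560x3 uint8, red, green, blue), "fx", "fy", "cx", "cy" (pixels), "R" (3x3) and "t" (3): a world point X has camera coordinates R X + t. Camera axes: x right, y down, z forward; pixel columns grow to the right and rows downward; lengths in mm; the calibration is good to about 2 mm. A picture is of the moment at which its call begins. There is no depth.
- bot.sign_off(): hands the job in; it is judged then, once.
Trained networks look in a picture, given as the dict that the camera call returned (one of the last four; its "shot" number tells which), for a name from the list of things; names that differ only in an ending like _2 or _b are one class to them, and where a whole thing is asked for, a point or a joint stands for the part that bears it (a point fixed in the world has none). Each returns a list of dicts, best first, with "conf" (0 to 1); they miss things now and then, are a little off and sometimes report something else, mostly with a low value. They report only what shows in the picture. A call takes as long as a camera call.
- bot.look_for(target, picture): "centre" ([x, y, z] in mm, in world coordinates, good to about 4 mm: the middle of the surface that is visible of it).
The state is a dict: "clock": time; "qpos": joint angles; "qvel": joint speeds; "joint_torque": joint torques, N m; "ee_pos": TCP position; "eef_rot": TCP orientation; "force": force on the tool from outside, world axes, zero at the start; "ft_torque": the same for the moment, N m; "width": finger opening in mm; "finger_force": force on a finger pad.
Only numpy, scipy, OpenCV 4.12 (cv2) and the standard library are available. Lean on these libraries where they do the work, as an engineer would, in place of code of your own. Each camera call takes 0.05 s, during which the arm holds its last target. There are 200 camera calls.

## Task

Load the three-plate die set: each of the three teal wax blanks (large disc, small disc, square) must lie flat and fully home in the cavity that matches its outline. The small disc was dropped into the large round cavity by mistake, so it has to come out before the large disc can go in. Do not push about or tip the two rubber moulds, the wax tree or the wax rod stand.

Things in the scene. Friction and masses are not known exactly. Their poses are not given: they have to be found in the camera images.
- bolster: dark steel base plate, 300 x 104 x 12 mm, fixed on the bench with its long side pointing roughly away from the robot (place and yaw vary); origin at the centre of its underside, z up, its long side along its x. It carries the three die plates in a row along its x, 94 mm apart (at x = -94, 0 and +94 mm), in any order.
- die_large: aluminium plate 92 x 92 x 20 mm, fixed flat on the dark steel bolster, so its underside is at z = 12 mm and its top at z = 32 mm; origin at the centre of its underside, z up, sides along its x and y, which are parallel to the bolster's. In the middle of its top is one blind cavity, 12 mm deep, edge chamfered 2 mm: round, 69 mm in diameter, for the large disc.
- die_small: aluminium plate 92 x 92 x 20 mm, fixed flat on the dark steel bolster, so its underside is at z = 12 mm and its top at z = 32 mm; origin at the centre of its underside, z up, sides along its x and y, which are parallel to the bolster's. In the middle of its top is one blind cavity, 12 mm deep, edge chamfered 2 mm: round, 55 mm in diameter, for the small disc.
- die_square: aluminium plate 92 x 92 x 20 mm, fixed flat on the dark steel bolster, so its underside is at z = 12 mm and its top at z = 32 mm; origin at the centre of its underside, z up, sides along its x and y, which are parallel to the bolster's. In the middle of its top is one blind cavity, 12 mm deep, edge chamfered 2 mm: square, 65 x 65 mm, sides along the plate's x and y, for the square blank.
- die_large_floor (a point): centre of the floor of the large round cavity, 12 mm below the plate's top (z = 20 mm); axes as the plate's
- die_small_floor (a point): centre of the floor of the small round cavity, 12 mm below the plate's top (z = 20 mm); axes as the plate's
- die_square_floor (a point): centre of the floor of the square cavity, 12 mm below the plate's top (z = 20 mm); axes as the plate's
- disc_large: round wax blank, 66 mm in diameter, 30 mm thick; origin at the centre of its underside, z up. Same dull teal carving wax as the other blanks. When it is seated in a cavity its upper 18 mm stand out above the plate. Starts flat on the bench to the left or right of the dies, about 0.11 kg.
- disc_small: round wax blank, 52 mm in diameter, 30 mm thick; origin at the centre of its underside, z up. Same dull teal carving wax as the other blanks. When it is seated in a cavity its upper 18 mm stand out above the plate. Starts lying loosely in the large round cavity, on its floor, up to 7 mm off its centre, about 0.07 kg.
- square_blank: square wax blank, 62 x 62 mm (sides along its x and y), 30 mm thick; origin at the centre of its underside, z up. Same dull teal carving wax as the other blanks. When it is seated in a cavity its upper 18 mm stand out above the plate. Starts flat on the bench on the side where the large disc is not, about 0.12 kg.
- mould_white: bystander: white rubber mould block, 56 (x) x 82 (y) x 28 mm, loose on the bench about 12 to 22 mm from the +x side of the square blank, sides nearly parallel to the blank's, so that no finger fits between; origin at the centre of its underside
- mould_green: bystander: green rubber mould block, 58 (x) x 82 (y) x 24 mm, loose on the bench about 12 to 22 mm from the +x side of the large disc (disc's own frame), so that no finger fits between; origin at the centre of its underside
- wax_tree: bystander: wax tree with a round black foot 100 mm across, 150 mm tall, standing loose at the back, left of the far end of the bolster; origin at the centre of its underside, z up
- rod_stand: bystander: teal wax rod upright in a 50 x 50 mm block, 150 mm tall in all, standing loose at the back, right of the far end of the bolster; origin at the centre of its underside, z up

How it is judged (in metres and radians):
At the end, for the whole second after the job is handed in: Large disc, small disc and square blank each lie in the cavity of their own outline: underside within 2 mm of the cavity floor, centre within 3 mm of the cavity's centre, tilted less than 0.06 rad, at rest and released (horizontal distance between disc_large and die_large_floor below 0.003 m and z of disc_large in the frame of die_large_floor between -0.003 and 0.002 m and angle between each of disc_large, disc_small, square_blank's own z axis and vertical below 0.06 rad and linear speed of each of disc_large, disc_small, square_blank below 0.02 m/s and horizontal distance between disc_small and die_small_floor below 0.003 m and z of disc_small in the frame of die_small_floor between -0.003 and 0.002 m and horizontal distance between square_blank and die_square_floor below 0.003 m and z of square_blank in the frame of die_square_floor between -0.003 and 0.002 m); the robot touches nothing.
It fails at once if the white mould is pushed more than 20 mm or tipped (distance of mould_white from where it was at the start of the episode above 0.02 m or angle between mould_white's own z axis and vertical above 0.3 rad).
It fails at once if the green mould is pushed more than 20 mm or tipped (distance of mould_green from where it was at the start of the episode above 0.02 m or angle between mould_green's own z axis and vertical above 0.3 rad).
It fails at once if the wax tree is pushed more than 20 mm or tipped (distance of wax_tree from where it was at the start of the episode above 0.02 m or angle between wax_tree's own z axis and vertical above 0.3 rad).
It fails at once if the wax rod stand is pushed more than 20 mm or tipped (distance of rod_stand from where it was at the start of the episode above 0.02 m or angle between rod_stand's own z axis and vertical above 0.3 rad).
It also fails if it takes over 69 s, if anything falls off the work surface, if the arm or the gripper's body presses on something with over 40 N, if the wrist force passes 120 N, or if a joint passes its speed limit or range.

## Working session

There is one attempt and no reset: what is moved stays moved. The work goes in short steps, Python scripts to look and compute and a tool call to move; the robot and the scene stay as the last step left them, time stands still between calls to the robot, and variables do not carry over. Pictures are saved under pics/ and viewed, at most 11 in all, crops included, and the job is handed in when it is done.

Besides the shell and the picture viewer there is one more tool, called after "Request:" as a command line: name --argument value ..., lists and objects as JSON in quotes. step_arm: Moves the arm, as the interface text tells. Shift numbers are shares of 50 cm and turn numbers shares of 90 degrees, none past 1 either way. Its arguments: {"type":"object","properties":{"plan":{"type":"array"}},"required":["plan"]}

```bash
mkdir -p pics; ls; python3 - <<'E'
from bench import bot
import cv2, numpy as np
s=bot.get_state(); print(s['clock'],s['ee_pos'],s['eef_rot'],s['width'],s['force'])
for n in ("top","side"):
    p=bot.camera(n); cv2.imwrite(f"pics/{n}0.png",p["image"][:,:,::-1])
    print(n,p['fx'],p['cx'],p['cy'],np.round(p['R'],4).tolist(),np.round(p['t'],1).tolist())
    for o in "bolster die_large die_small die_square disc_large disc_small square_blank mould_white mould_green wax_tree rod_stand".split():
        print(o,[(np.round(d['centre'],1).tolist(),round(d['conf'],2)) for d in bot.look_for(o,p)[:2]])
E
```

```text
pics
0.0 [ 257.44272377 -596.09946522  225.69555584] [-1.79890291e+02 -2.66608138e-03  2.33648533e+01] 91.51448706600401 [-0.35378065  0.21699716 -0.82850857]
top 478.5833648509076 284.511363195801 212.26309175963647 [[0.015, -0.9996, 0.025], [-0.9972, -0.0168, -0.0733], [0.0737, -0.0238, -0.997]] [-239.5, 554.8, 833.9]
bolster [([500.6, -207.2, 10.1], 0.74), ([524.0, -363.4, 31.1], 0.4)]
die_large [([608.2, -185.7, 30.6], 0.79)]
die_small [([422.2, -223.6, 28.6], 0.77)]
die_square [([516.0, -205.5, 29.7], 0.7)]
disc_large [([521.9, -361.4, 28.6], 0.87)]
disc_small [([608.4, -186.3, 48.9], 0.58)]
square_blank [([512.1, -62.5, 29.8], 0.98), ([589.6, -67.7, 27.5], 0.51)]
mould_white [([589.2, -67.7, 31.6], 0.78)]
mould_green [([601.1, -359.8, 20.4], 0.84), ([511.6, -202.3, 31.8], 0.7)]
wax_tree [([685.4, -64.0, 13.2], 0.85)]
rod_stand [([714.0, -343.7, 24.7], 0.94)]
side 399.13972293810133 277.50243852530315 207.24463181818737 [[-0.9677, -0.2521, -0.0096], [-0.1871, 0.7428, -0.6429], [0.1692, -0.6203, -0.7659]] [488.1, 293.8, 665.1]
bolster [([599.2, -349.1, 27.6], 0.66), ([495.8, -159.8, 11.1], 0.65)]
die_large [([603.0, -162.8, 30.6], 0.8)]
die_small [([422.3, -218.3, 35.3], 0.84), ([690.6, -62.7, 102.8], 0.51)]
die_square [([517.2, -200.0, 26.3], 0.65)]
disc_large [([524.5, -350.2, 27.4], 0.61)]
disc_small [([611.0, -176.3, 47.3], 0.67)]
square_blank [([509.0, -53.4, 33.3], 0.78), ([601.2, -166.4, 33.0], 0.53)]
mould_white [([574.3, -81.4, 25.7], 0.7)]
mould_green [([597.3, -346.8, 24.6], 0.69)]
wax_tree [([690.8, -62.6, 103.0], 0.73)]
rod_stand [([708.7, -339.9, 25.4], 0.82)]
```

View pics/top0.png

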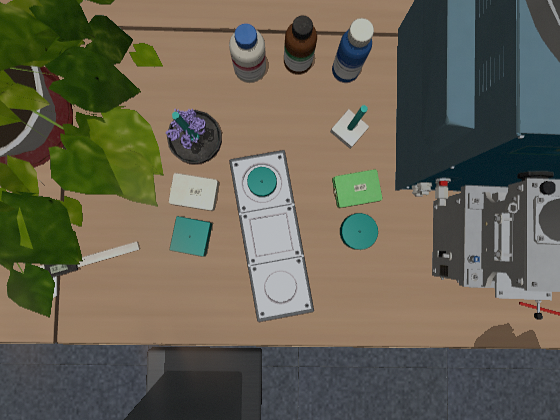

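View pics/side0.png

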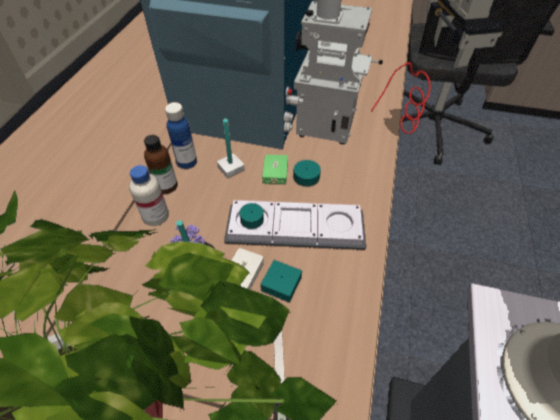

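The top view shows the die row from (258,290) to (262,180). It holds the small cavity near (281,287), the square one in the middle (272,237) and the large one far (262,182) with the small disc in it. The large disc is at (360,231) and the square at (190,236). In the side view, leaves hang near the square's side and the lathe stands to the right. The first waypoint has to avoid the lathe.

```bash
cat > h.py <<'E'
from bench import bot
import numpy as np, cv2, sys
from scipy.optimize import least_squares
def delta(pose,target,yaw=None):
    """pose=(x,y,z,yaw) commanded now; prints fractions"""
    x,y,z,a=pose; c,s=np.cos(np.radians(a)),np.sin(np.radians(a))
    d=np.array(target)-[x,y,z]
    t=np.array([c*d[0]+s*d[1], s*d[0]-c*d[1], -d[2]])/500
    sp=0 if yaw is None else -(yaw-a)/90   # tool z points down
    return np.round(t,4).tolist(),round(sp,4)
def now():
    s=bot.get_state(); return (*s['ee_pos'],s['eef_rot'][2])
def proj(p,X):
    c=np.asarray(X)@np.array(p['R']).T+np.array(p['t'])
    return np.c_[p['fx']*c[:,0]/c[:,2]+p['cx'],p['fy']*c[:,1]/c[:,2]+p['cy']]
def ray(p,uv,z):
    R=np.array(p['R']);o=-R.T@np.array(p['t'])
    d=R.T@np.array([(uv[0]-p['cx'])/p['fx'],(uv[1]-p['cy'])/p['fy'],1.]); return o+d*(z-o[2])/d[2]
def teal(p):
    h=cv2.cvtColor(p['image'],cv2.COLOR_RGB2HSV)
    return cv2.morphologyEx(cv2.inRange(h,(80,90,25),(100,255,255)),cv2.MORPH_OPEN,np.ones((3,3)))
def outline(kind,x,y,a,z0,z1):
    if kind=='sq':
        q=np.array([[1,1],[-1,1],[-1,-1],[1,-1]])*31.; c,s=np.cos(a),np.sin(a); q=q@np.array([[c,s],[-s,c]])
    else:
        t=np.linspace(0,2*np.pi,48,endpoint=False); q=kind*np.c_[np.cos(t),np.sin(t)]
    q=q+[x,y]; return np.r_[np.c_[q,np.full(len(q),z0)],np.c_[q,np.full(len(q),z1)]]
def fit(p,kind,guess,z0,z1,a=0.):
    """silhouette fit of a teal blank: contour of mask vs hull of the projected solid"""
    m=teal(p); n,l,st,ce=cv2.connectedComponentsWithStats(m)
    g=proj(p,[[guess[0],guess[1],z1]])[0]
    ok=[i for i in range(1,n) if st[i,4]>200]
    i=min(ok,key=lambda i:np.hypot(*(ce[i]-g)))
    c=max(cv2.findContours((l==i).astype(np.uint8),cv2.RETR_EXTERNAL,cv2.CHAIN_APPROX_NONE)[0],key=len)[:,0].astype(float)
    def r(v):
        h=cv2.convexHull(proj(p,outline(kind,v[0],v[1],v[2] if kind=='sq' else 0,z0,z1)).astype(np.float32))
        return [cv2.pointPolygonTest(h,(float(u),float(w)),True)-.5 for u,w in c]
    s=least_squares(r,[*guess[:2],a][:3 if kind=='sq' else 2],loss='soft_l1',diff_step=1e-4,x_scale=[1,1,.02][:3 if kind=='sq' else 2])
    return s.x, np.sqrt(np.mean(np.square(r(s.x)))), st[i].tolist()
E
python3 - <<'E'
from h import *
for n in("top","side"):
    p=bot.camera(n)
    print(n,'small',fit(p,26,(608,-182),32,50)); print('large',fit(p,33,(522,-358),0,30)); print('sq',fit(p,'sq',(512,-60),0,30,-.1))
q=(257.816,-596.683,226.729,23.365)
print(delta(q,(290,-400,226.7),11.5),delta(q,(608,-184,226.7),11.5))
p=bot.camera("wrist");print(p['fx'],p['R'],p['t'], -np.array(p['R']).T@np.array(p['t']))
E
```

```text
top small (array([ 611.43472493, -188.96835626]), np.float64(0.5864246462949948), [247, 167, 30, 29, 673])
large (array([ 527.56916886, -365.25837829]), np.float64(0.836384899965129), [341, 213, 37, 36, 1062])
sq (array([ 5.14192108e+02, -6.35208011e+01, -1.78972693e-01]), np.float64(0.7243705837029196), [170, 217, 42, 39, 1237])
side small (array([ 609.55653871, -183.71762715]), np.float64(0.6301268344554934), [240, 204, 23, 24, 457])
large (array([ 527.03760465, -365.44541148]), np.float64(1.3874098213299382), [294, 161, 26, 24, 535])
sq (array([ 5.13269556e+02, -6.27925572e+01, -8.63689948e-02]), np.float64(1.4339406192174344), [262, 261, 39, 40, 1033])
([0.2151, -0.3356, 0.0001], 0.1318) ([0.9703, -0.4799, 0.0001], 0.1318)
338.5623503848402 [[ 0.39591999 -0.91828414 -0.00126321]
 [-0.886996   -0.38278535  0.25828951]
 [-0.2376667  -0.10114151 -0.96606673]] [-649.04164887  -31.82351855  390.45499789] [ 321.53937858 -568.69502205  384.60538684]
```

Request:
step_arm --plan '[{"translation": [0.215, -0.335, 0], "spin": 0.13, "gripper": 1}, {"translation": [0.215, -0.335, 0], "spin": 0.13, "gripper": 1}, {"translation": [0.215, -0.335, 0], "spin": 0.13, "gripper": 1}, {"translation": [0.215, -0.335, 0], "spin": 0.13, "gripper": 1}, {"translation": [0.5, -0.4, 0], "spin": 0.13, "gripper": 1}, {"translation": [0.97, -0.48, 0], "spin": 0.13, "gripper": 1}, {"translation": [0.97, -0.48, 0], "spin": 0.13, "gripper": 1}, {"translation": [0.97, -0.48, 0], "spin": 0.13, "gripper": 1}, {"translation": [0.97, -0.48, 0], "spin": 0.13, "gripper": 1}, {"translation": [0.97, -0.48, 0], "spin": 0.13, "gripper": 1}, {"translation": [0.97, -0.48, 0], "spin": 0.13, "gripper": 1}, {"translation": [0.97, -0.48, 0], "spin": 0.13, "gripper": 1}]'

```text
clock: 2.55
ee_pos: [610.6, -180.6, 226.9]
eef_rot: [-179.9, -0.1, 11.8]
force: [0.5, 0.2, -0.8]
width: 92.1
finger_force: 0.0
```

```bash
python3 - <<'E'
from h import *
print(now()); p=bot.camera("wrist"); cv2.imwrite("pics/w1.png",p['image'][:,:,::-1]); np.save('w1.npy',p,allow_pickle=True)
for a in [('small',26,(610,-186),32,50),('large',33,(527,-365),0,30),('sq','sq',(514,-63),0,30,-.1)]:
    try: print(a[0],fit(p,*a[1:]))
    except Exception as e: print(a[0],e)
for o in "die_large die_small die_square".split(): print(o,[(np.round(d['centre'],1).tolist(),round(d['conf'],2)) for d in bot.look_for(o,p)[:2]])
E
```

```text
(np.float64(610.6045262547856), np.float64(-180.63413380112976), np.float64(226.92724101120902), np.float64(11.827201218921399))
small (array([ 610.71504936, -186.33257452]), np.float64(4.539381180397146), [267, 168, 47, 46, 1577])
large (array([ 599.73229447, -192.13700611]), np.float64(10.211651478312477), [267, 168, 47, 46, 1577])
sq (array([ 5.09738852e+02, -6.13882265e+01, -1.38797549e-01]), np.float64(10.506763333733842), [132, 215, 67, 50, 1787])
die_large [([620.0, -185.8, 33.0], 0.83)]
die_small [([451.3, -217.4, 29.7], 0.66)]
die_square [([532.6, -195.2, 21.4], 0.87)]
```

View pics/w1.png

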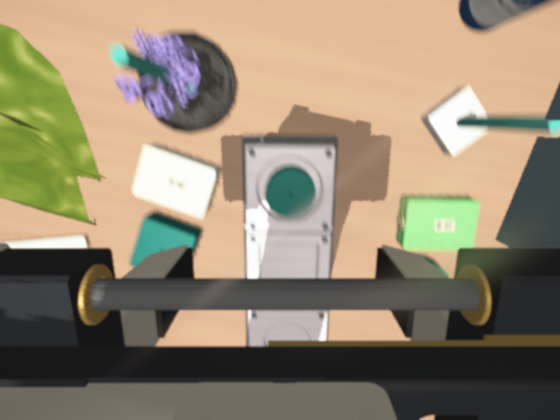

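The wrist view shows the small disc at (291,191) in the large die. The gripper hides rows below 245. The leaves at left, around (60,150), are close to the square's side. Next I'll fit the die row.

```bash
cat >> h.py <<'E'
def plates(p,guess,lo=110,smax=60):
    """bright low-saturation die row -> oriented rectangle at z=32; refine by silhouette of die boxes"""
    h=cv2.cvtColor(p['image'],cv2.COLOR_RGB2HSV); m=cv2.inRange(h,(0,0,lo),(180,smax,255))
    c0,s0=np.cos(guess[2]),np.sin(guess[2]); q=np.array([[155,60],[-155,60],[-155,-60],[155,-60]])@np.array([[c0,s0],[-s0,c0]])+guess[:2]
    roi=np.zeros_like(m); cv2.fillPoly(roi,[proj(p,np.c_[q,[32]*4]).astype(np.int32)],255)
    m=cv2.morphologyEx(m&roi,cv2.MORPH_CLOSE,np.ones((15,15)))
    c=max(cv2.findContours(m,cv2.RETR_EXTERNAL,cv2.CHAIN_APPROX_NONE)[0],key=cv2.contourArea)[:,0].astype(float)
    w=np.array([ray(p,u,32)[:2] for u in c]).astype(np.float32)
    return cv2.minAreaRect(w),c
def draw(p,bol,blanks,fn,crop=None,k=1):
    im=cv2.resize(p['image'][:,:,::-1],None,fx=k,fy=k,interpolation=cv2.INTER_CUBIC)
    c,s=np.cos(bol[2]),np.sin(bol[2]); T=lambda a:np.array(a)@np.array([[c,s],[-s,c]])+bol[:2]
    t=np.linspace(0,2*np.pi,60); circ=np.c_[np.cos(t),np.sin(t)]; sq=np.array([[1,1],[-1,1],[-1,-1],[1,-1],[1,1]])
    L=[(T(sq*46+[o,0]),32,(0,0,255)) for o in(-94,0,94)]+[(T(circ*27.5+[-94,0]),32,(255,0,0)),(T(sq*32.5),32,(255,0,0)),(T(circ*34.5+[94,0]),32,(255,0,0))]
    for kd,x,y,a,z in blanks:
        o=outline(kd,x,y,a,z,z)[:,:2]; o=o[:len(o)//2]; L.append((np.r_[o,o[:1]],z,(0,255,255)))
    for q,z,col in L: cv2.polylines(im,[np.round((proj(p,np.c_[q,[z]*len(q)])+.5)*k*8).astype(np.int32)],False,col,1,cv2.LINE_AA,3)
    if crop: x0,y0,x1,y1=crop; im=im[y0*k:y1*k,x0*k:x1*k]
    cv2.imwrite(fn,im)
E
python3 - <<'E'
from h import *
g=(516,-205,.2)
p=np.load('w1.npy',allow_pickle=True).item()
m=teal(p); n,l,st,ce=cv2.connectedComponentsWithStats(m); print([(s.tolist()) for s in st if s[4]>200])
print(proj(p,[[610,-186,50],[610,-186,226.9],[610.6,-180.6,226.9]]))
pt=bot.camera("side"); print(plates(pt,g)[0])
draw(p,g,[(26,610.5,-186.3,0,50)],'pics/o1.png',(200,100,360,260),4)
E
```

```text
[[0, 0, 560, 420, 230709], [113, 50, 51, 28, 563], [460, 119, 100, 11, 564], [267, 168, 47, 46, 1577], [132, 215, 67, 50, 1787]]
[[290.4920075  195.64366477]
 [295.87266908 268.313109  ]
 [285.64813589 265.20076321]]
((515.7554931640625, -199.51089477539062), (285.46807861328125, 107.6580810546875), 11.093505859375)
```

View pics/o1.png

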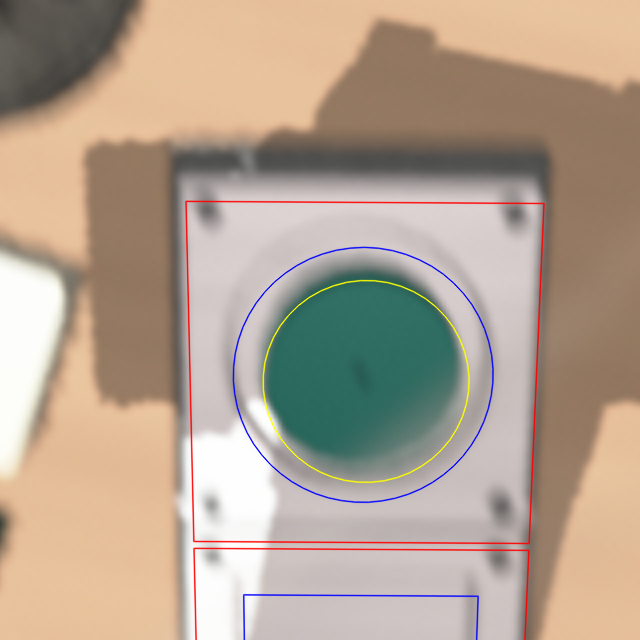

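The model overlay sits about 7 px low of the plate, so the guess needs refining with an edge fit.

```bash
cat >> h.py <<'E'
from scipy.optimize import minimize
def boledge(p,g,lim=(-140,140),box=True):
    """fit bolster x,y,yaw: plate row outline (z 32, bright inside, darker outside), gradient along outward normal"""
    G=cv2.GaussianBlur(cv2.cvtColor(p['image'],cv2.COLOR_RGB2GRAY),(0,0),.8).astype(np.float32)
    a=np.arange(lim[0],lim[1]+.1,2.); b=np.arange(-44,45,2.)
    P=[np.c_[a,np.full(len(a),s*46.)] for s in(1,-1)]; N=[np.tile([0,s],(len(a),1)) for s in(1,-1)]
    for e in(-140,140):
        if e in lim: P.append(np.c_[np.full(len(b),float(e)),b]); N.append(np.tile([np.sign(e),0],(len(b),1)))
    P=np.vstack(P);N=np.vstack(N)
    def samp(v,off):
        c,s=np.cos(v[2]),np.sin(v[2]); q=(P+N*off)@np.array([[c,s],[-s,c]])+v[:2]
        u=proj(p,np.c_[q,np.full(len(q),32.)]).astype(np.float32)
        return cv2.remap(G,u[:,0],u[:,1],cv2.INTER_LINEAR)
    f=lambda v:-np.mean(np.clip(samp(v,-1.5)-samp(v,1.5),-20,60))
    best=min(((f((g[0]+dx,g[1]+dy,g[2]+da)),(g[0]+dx,g[1]+dy,g[2]+da)) for dx in np.arange(-10,11,2) for dy in np.arange(-10,11,2) for da in np.arange(-.04,.05,.01)))
    r=minimize(f,best[1],method='Nelder-Mead',options=dict(initial_simplex=np.array(best[1])+np.array([[0,0,0],[2,0,0],[0,2,0],[0,0,.02]])))
    return r.x,r.fun
E
python3 - <<'E'
from h import *
g=(519,-205,.2)
w=np.load('w1.npy',allow_pickle=True).item()
t=dict(bot.camera("top")); t['image']=cv2.imread('pics/top0.png')[:,:,::-1].copy()
s=dict(bot.camera("side")); s['image']=cv2.imread('pics/side0.png')[:,:,::-1].copy()
bt=boledge(t,g);bs=boledge(s,g);bw=boledge(w,g,(10,140)); print('top',bt,'side',bs,'wrist',bw)
for n,p,b in(('t',t,bt[0]),('w',w,bw[0])): np.save(f'{n}.npy',p,allow_pickle=True)
draw(t,bt[0],[(26,611.4,-189,0,50),(33,527.5,-365.3,0,30),('sq',514.2,-63.5,-.179,30)],'pics/o2.png',(160,140,400,330),3)
E
```

```text
top (array([ 5.18918633e+02, -2.06650521e+02,  1.94695267e-01]), np.float64(-56.8749885559082)) side (array([ 5.18202406e+02, -2.04427026e+02,  1.95073792e-01]), np.float64(-33.29654312133789)) wrist (array([ 5.21614989e+02, -2.02045413e+02,  1.93002395e-01]), np.float64(-54.66693115234375))
```

View pics/o2.png

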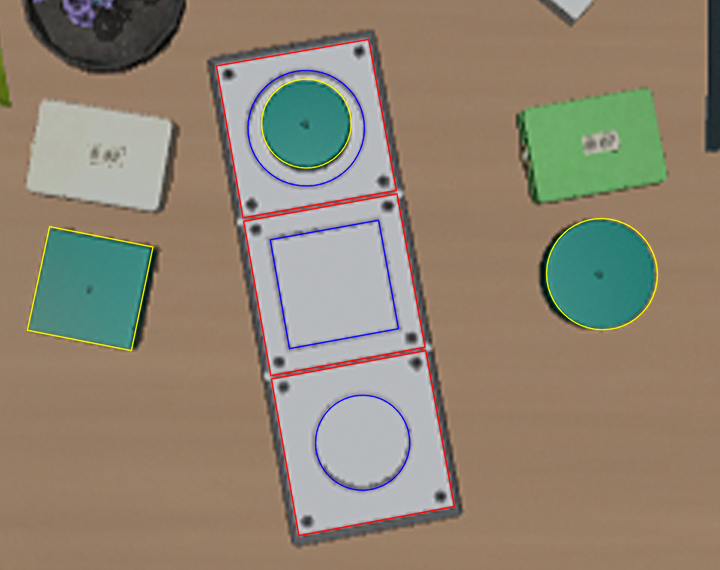

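The overlay fits the top view well. Now I'll check the state noise and compute the grasp move.

```bash
python3 - <<'E'
from h import *
a=[]
for i in range(6):
    a.append(now()); bot.camera("wrist")
a=np.array(a);print(a.round(2).tolist())
s=bot.get_state();print(s['qpos'],s['eef_rot'])
c=a.mean(0); print(delta(c,(611.5,-186.3,150),11.14),delta(c,(611.5,-186.3,36),11.14))
E
```

```text
[[606.65, -185.9, 226.58, 11.53], [606.69, -185.97, 226.73, 11.51], [606.83, -185.83, 226.86, 11.52], [607.02, -185.62, 226.94, 11.53], [607.18, -185.31, 226.96, 11.56], [607.36, -185.07, 227.01, 11.57]]
[ 38.85366044  28.88073439 -33.83323006  90.91991572  17.21977487
  65.45485688 -77.2880502 ] [ 1.79973954e+02 -7.29960274e-03  1.15996329e+01]
([0.0086, 0.0032, 0.1537], np.float64(0.0044)) ([0.0086, 0.0032, 0.3817], np.float64(0.0044))
```

```bash
python3 - <<'E'
from h import *
for i in range(4): p=bot.camera("wrist")
print(now(), bot.get_state()['clock']); b=boledge(p,(519,-205,.2),(10,140)); print(b)
print(fit(p,26,(611,-188),44,50))
q=(607.9,-184.0,226.7,11.6)
print(delta(q,(611.5,-186.3,140),11.14),delta(q,(611.5,-186.3,36),11.14))
E
```

```text
(np.float64(607.7689447334942), np.float64(-184.11239739412085), np.float64(226.80764769937497), np.float64(11.656932664724383)) 3.4
(array([ 5.16653774e+02, -2.04150121e+02,  1.91654323e-01]), np.float64(-59.030906677246094))
(array([ 610.86340513, -186.15712567]), np.float64(2.4241069298023854), [264, 166, 48, 49, 1758])
([0.0061, 0.006, 0.1734], 0.0051) ([0.0061, 0.006, 0.3814], 0.0051)
```

Request:
step_arm --plan '[{"translation": [0.0037, 0.0069, 0.05], "spin": 0.006, "gripper": 1}, {"translation": [0.0037, 0.0069, 0.12], "spin": 0.006, "gripper": 1}, {"translation": [0.0037, 0.0069, 0.2], "spin": 0.006, "gripper": 1}, {"translation": [0.0037, 0.0069, 0.27], "spin": 0.006, "gripper": 1}, {"translation": [0.0037, 0.0069, 0.32], "spin": 0.006, "gripper": 1}, {"translation": [0.0037, 0.0069, 0.35], "spin": 0.006, "gripper": 1}, {"translation": [0.0037, 0.0069, 0.37], "spin": 0.006, "gripper": 1}, {"translation": [0.0037, 0.0069, 0.381], "spin": 0.006, "gripper": 1}, {"translation": [0.0037, 0.0069, 0.381], "spin": 0.006, "gripper": 1}, {"translation": [0.0037, 0.0069, 0.381], "spin": 0.006, "gripper": 1}]'

```text
clock: 4.4
ee_pos: [611.3, -187.2, 37.4]
eef_rot: [179.9, -0.1, 11.1]
force: [-0.4, -0.3, -0.5]
width: 92.0
finger_force: 0.0
```

Request:
step_arm --plan '[{"translation": [0, 0, 0], "spin": 0, "gripper": -1}, {"translation": [0, 0, 0], "spin": 0, "gripper": -1}, {"translation": [0, 0, 0], "spin": 0, "gripper": -1}, {"translation": [0, 0, 0], "spin": 0, "gripper": -1}, {"translation": [0, 0, 0], "spin": 0, "gripper": -1}, {"translation": [0, 0, 0], "spin": 0, "gripper": -1}, {"translation": [0, 0, 0], "spin": 0, "gripper": -1}, {"translation": [0, 0, 0], "spin": 0, "gripper": -1}]'

```text
clock: 5.2
ee_pos: [610.4, -187.1, 36.3]
eef_rot: [180.0, 0.0, 11.1]
force: [-0.2, 0.1, 0.7]
width: 51.3
finger_force: 30.0
```

Request:
step_arm --plan '[{"translation": [0, 0, -0.02], "spin": 0, "gripper": -1}, {"translation": [0, 0, -0.05], "spin": 0, "gripper": -1}, {"translation": [0, 0, -0.08], "spin": 0, "gripper": -1}, {"translation": [-0.04, 0, -0.08], "spin": 0, "gripper": -1}, {"translation": [-0.11, 0, -0.08], "spin": 0, "gripper": -1}, {"translation": [-0.18, 0, -0.08], "spin": 0, "gripper": -1}, {"translation": [-0.25, 0, -0.08], "spin": 0, "gripper": -1}, {"translation": [-0.31, 0, -0.08], "spin": 0, "gripper": -1}, {"translation": [-0.35, 0, -0.08], "spin": 0, "gripper": -1}, {"translation": [-0.376, 0, -0.07], "spin": 0, "gripper": -1}, {"translation": [-0.376, 0, -0.05], "spin": 0, "gripper": -1}, {"translation": [-0.376, 0, -0.036], "spin": 0, "gripper": -1}]'

```text
clock: 6.4
ee_pos: [427.0, -223.5, 54.0]
eef_rot: [180.0, -0.1, 11.1]
force: [0.2, -0.1, -0.8]
width: 51.4
finger_force: 30.0
```

```bash
python3 - <<'E'
from h import *
for i in range(12): p=bot.camera("side")
s=bot.get_state();print(now(),s['width'],s['force'],s['clock'])
print(boledge(p,(518,-205,.194)))
print(fit(p,26,(426,-223),38,68))
draw(p,(518.2,-204.4,.195),[(26,426,-223.2,0,68),(26,426,-223.2,0,38)],'pics/s2.png',(280,150,400,260),5)
E
```

```text
(np.float64(426.06244502782687), np.float64(-223.3545718110585), np.float64(54.36195810013152), np.float64(11.12647205805917)) 50.884206547523085 [-0.15864775  0.41205319 -0.21853903] 7.0
(array([ 5.18361937e+02, -2.04089354e+02,  1.94488970e-01]), np.float64(-24.980573654174805))
(array([ 520.56310024, -326.02478847]), np.float64(0.9047140665218186), [294, 161, 26, 24, 536])
```

View pics/s2.png

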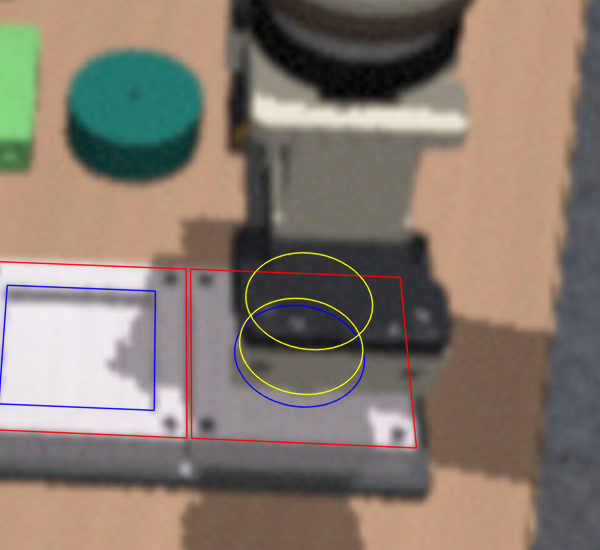

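The gripper hides the disc in the side view, so I'll lower it gently and watch the force.

Request:
step_arm --plan '[{"translation": [0, 0, 0.006], "spin": 0, "gripper": -1}, {"translation": [0, 0, 0.01], "spin": 0, "gripper": -1}, {"translation": [0, 0, 0.014], "spin": 0, "gripper": -1}, {"translation": [0, 0, 0.017], "spin": 0, "gripper": -1}, {"translation": [0, 0, 0.017], "spin": 0, "gripper": -1}]'

```text
clock: 7.5
ee_pos: [425.7, -223.2, 45.5]
eef_rot: [-180.0, 0.0, 11.1]
force: [0.5, -0.6, -0.8]
width: 51.2
finger_force: 30.0
```

Request:
step_arm --plan '[{"translation": [0, 0, 0.004], "spin": 0, "gripper": -1}, {"translation": [0, 0, 0.008], "spin": 0, "gripper": -1}, {"translation": [0, 0, 0.012], "spin": 0, "gripper": -1}, {"translation": [0, 0, 0.016], "spin": 0, "gripper": -1}, {"translation": [0, 0, 0.016], "spin": 0, "gripper": -1}]'

```text
clock: 8.0
ee_pos: [425.7, -223.2, 37.4]
eef_rot: [-180.0, 0.0, 11.1]
force: [-0.9, -0.5, -1.5]
width: 50.9
finger_force: 30.0
```

Request:
step_arm --plan '[{"translation": [0, 0, 0.001], "spin": 0, "gripper": -0.5}, {"translation": [0, 0, 0.001], "spin": 0, "gripper": 1}, {"translation": [0, 0, 0.001], "spin": 0, "gripper": 1}, {"translation": [0, 0, 0.001], "spin": 0, "gripper": 1}, {"translation": [0, 0, 0.001], "spin": 0, "gripper": 1}, {"translation": [0, 0, -0.04], "spin": 0, "gripper": 1}, {"translation": [0, 0, -0.1], "spin": 0, "gripper": 1}, {"translation": [0, 0, -0.17], "spin": 0, "gripper": 1}, {"translation": [0, 0, -0.24], "spin": 0, "gripper": 1}, {"translation": [0, 0, -0.3], "spin": 0, "gripper": 1}, {"translation": [0, 0, -0.3], "spin": 0, "gripper": 1}]'

```text
clock: 9.1
ee_pos: [428.7, -224.5, 191.8]
eef_rot: [179.7, -0.3, 11.1]
force: [0.4, 0.6, -0.1]
width: 91.8
finger_force: 0.0
```

```bash
python3 - <<'E'
from h import *
for i in range(8): p=bot.camera("side")
s=bot.get_state();print(now(),s['clock'])
b=boledge(p,(518,-205,.194))[0];print(b, 'die', b[:2]-94*np.array([np.cos(b[2]),np.sin(b[2])]))
print(fit(p,26,(426,-223),32,50)); print(fit(p,33,(527,-365),0,30))
np.save('s3.npy',p,allow_pickle=True)
E
```

```text
(np.float64(425.2788168155621), np.float64(-222.86671719780716), np.float64(186.6936308243291), np.float64(11.140157078309446)) 9.5
[ 5.18354069e+02 -2.03970777e+02  1.92471983e-01] die [ 426.08983719 -221.95164344]
(array([ 426.32826696, -221.15477112]), np.float64(0.8936693843735442), [328, 208, 24, 22, 441])
(array([ 527.02364184, -365.44693309]), np.float64(1.3878217206593575), [294, 161, 26, 24, 535])
```

The small disc is seated to within about 1 mm. Before reaching for the large disc, I'll check clearance to the machine and the leaves.

```bash
python3 - <<'E'
from h import *
t=np.load('t.npy',allow_pickle=True).item(); s=np.load('s3.npy',allow_pickle=True).item()
for u in [(180,128),(285,145),(298,138),(350,140)]: print('side',u,[ray(s,u,z)[:2].round().tolist() for z in(0,50,100)])
for u in [(397,187),(433,275),(435,182)]: print('top',u,[ray(t,u,z)[:2].round().tolist() for z in(0,100,200,300)])
for u in [(162,205),(160,165)]: print('leaf top',u,[ray(t,u,z)[:2].round().tolist() for z in(50,100,150,200,250)])
w=np.load('w.npy',allow_pickle=True).item()
q=(425.7,-223.2,187.2,11.1)
print(delta(q,(526.5,-364.7,187),11.1),delta(q,(526.5,-364.7,5),11.1))
E
```

```text
side (180, 128) [[904.0, -463.0], [869.0, -408.0], [835.0, -352.0]]
side (285, 145) [[605.0, -465.0], [591.0, -409.0], [578.0, -354.0]]
side (298, 138) [[578.0, -501.0], [566.0, -443.0], [555.0, -384.0]]
side (350, 140) [[441.0, -526.0], [439.0, -466.0], [438.0, -406.0]]
top (397, 187) [[611.0, -440.0], [598.0, -413.0], [585.0, -387.0], [571.0, -361.0]]
top (433, 275) [[449.0, -506.0], [455.0, -472.0], [460.0, -438.0], [465.0, -405.0]]
top (435, 182) [[622.0, -511.0], [607.0, -477.0], [593.0, -442.0], [578.0, -408.0]]
leaf top (162, 205) [[566.0, -18.0], [561.0, -30.0], [557.0, -41.0], [553.0, -53.0], [549.0, -65.0]]
leaf top (160, 165) [[635.0, -12.0], [627.0, -24.0], [618.0, -36.0], [610.0, -48.0], [601.0, -60.0]]
([0.1433, 0.3165, 0.0004], -0.0) ([0.1433, 0.3165, 0.3644], -0.0)
```

Request:
step_arm --plan '[{"translation": [0.03, 0.07, -0.03], "spin": 0, "gripper": 1}, {"translation": [0.07, 0.15, -0.06], "spin": 0, "gripper": 1}, {"translation": [0.1, 0.22, -0.08], "spin": 0, "gripper": 1}, {"translation": [0.12, 0.27, -0.08], "spin": 0, "gripper": 1}, {"translation": [0.135, 0.3, -0.08], "spin": 0, "gripper": 1}, {"translation": [0.143, 0.316, -0.08], "spin": 0, "gripper": 1}, {"translation": [0.143, 0.316, -0.08], "spin": 0, "gripper": 1}]'

```text
clock: 10.2
ee_pos: [526.6, -364.8, 226.6]
eef_rot: [-179.9, 0.0, 11.1]
force: [-0.1, -0.4, 0.5]
width: 91.9
finger_force: 0.0
```

```bash
python3 - <<'E'
from h import *
for i in range(14): p=bot.camera("wrist")
print(now(),bot.get_state()['clock'],bot.get_state()['force'])
print(fit(p,33,(527,-365),0,30)); print(fit(p,33,(527,-365),22,30))
print(boledge(p,(518,-205,.194),(30,140)))
np.save('w4.npy',p,allow_pickle=True)
draw(p,(518,-205,.194),[(33,526.7,-364,0,30),(33,526.7,-364,0,0)],'pics/w4.png')
E
```

```text
(np.float64(526.5167634044863), np.float64(-364.56118823528413), np.float64(227.83534226298855), np.float64(11.123618592599156)) 10.9 [-0.81656866  0.48669679  0.25735495]
(array([ 525.26889782, -362.35727724]), np.float64(2.308594923621168), [254, 159, 59, 59, 2669])
(array([ 526.32816839, -361.9588596 ]), np.float64(1.8833124025988226), [254, 159, 59, 59, 2669])
(array([ 5.16986782e+02, -2.03820708e+02,  1.93000059e-01]), np.float64(-58.9391975402832))
```

View pics/w4.png

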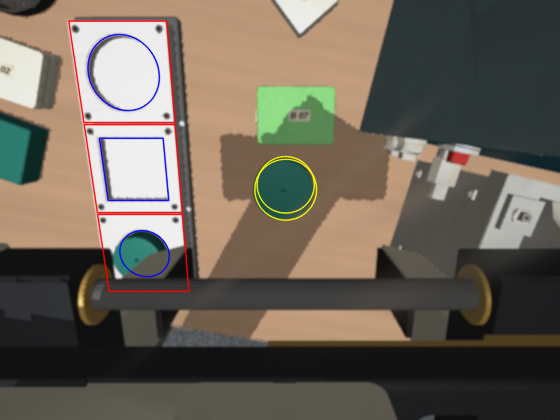

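Request:
step_arm --plan '[{"translation": [0.0013, -0.0014, 0.06], "spin": 0, "gripper": 1}, {"translation": [0.0013, -0.0014, 0.15], "spin": 0, "gripper": 1}, {"translation": [0.0013, -0.0014, 0.24], "spin": 0, "gripper": 1}, {"translation": [0.0013, -0.0014, 0.31], "spin": 0, "gripper": 1}, {"translation": [0.0013, -0.0014, 0.36], "spin": 0, "gripper": 1}, {"translation": [0.0013, -0.0014, 0.39], "spin": 0, "gripper": 1}, {"translation": [0.0013, -0.0014, 0.41], "spin": 0, "gripper": 1}, {"translation": [0.0013, -0.0014, 0.422], "spin": 0, "gripper": 1}, {"translation": [0.0013, -0.0014, 0.422], "spin": 0, "gripper": 1}, {"translation": [0.0013, -0.0014, 0.422], "spin": 0, "gripper": 1}, {"translation": [0.0013, -0.0014, 0.422], "spin": 0, "gripper": 1}]'

```text
clock: 12.0
ee_pos: [527.9, -364.2, 18.1]
eef_rot: [179.9, -0.1, 11.1]
force: [-0.0, 0.1, 0.5]
width: 91.6
finger_force: 0.0
```

Request:
step_arm --plan '[{"translation": [0, 0, 0], "spin": 0, "gripper": -1}, {"translation": [0, 0, 0], "spin": 0, "gripper": -1}, {"translation": [0, 0, 0], "spin": 0, "gripper": -1}, {"translation": [0, 0, 0], "spin": 0, "gripper": -1}, {"translation": [0, 0, 0], "spin": 0, "gripper": -1}, {"translation": [0, 0, 0], "spin": 0, "gripper": -1}, {"translation": [0, 0, 0], "spin": 0, "gripper": -1}]'

```text
clock: 12.7
ee_pos: [527.1, -363.8, 16.9]
eef_rot: [180.0, -0.0, 11.1]
force: [-1.0, 0.1, 1.6]
width: 65.2
finger_force: 30.0
```

Request:
step_arm --plan '[{"translation": [0, 0, -0.03], "spin": 0, "gripper": -1}, {"translation": [0, 0, -0.08], "spin": 0, "gripper": -1}, {"translation": [0, 0, -0.13], "spin": 0, "gripper": -1}, {"translation": [0.03, -0.04, -0.13], "spin": 0, "gripper": -1}, {"translation": [0.08, -0.11, -0.13], "spin": 0, "gripper": -1}, {"translation": [0.13, -0.18, -0.13], "spin": 0, "gripper": -1}, {"translation": [0.18, -0.25, -0.13], "spin": 0, "gripper": -1}, {"translation": [0.215, -0.29, -0.12], "spin": 0, "gripper": -1}, {"translation": [0.2317, -0.315, -0.11], "spin": 0, "gripper": -1}, {"translation": [0.2317, -0.315, -0.09], "spin": 0, "gripper": -1}, {"translation": [0.2317, -0.315, -0.076], "spin": 0, "gripper": -1}, {"translation": [0.2317, -0.315, -0.076], "spin": 0, "gripper": -1}]'

```text
clock: 13.9
ee_pos: [607.8, -189.7, 52.7]
eef_rot: [180.0, 0.2, 10.9]
force: [-0.3, 0.1, -0.4]
width: 65.3
finger_force: 30.0
```

Request:
step_arm --plan '[{"translation": [0, 0, 0], "spin": 0, "gripper": -1}, {"translation": [0, 0, 0], "spin": 0, "gripper": -1}, {"translation": [0, 0, 0], "spin": 0, "gripper": -1}, {"translation": [0, 0, 0], "spin": 0, "gripper": -1}, {"translation": [0, 0, 0.006], "spin": 0, "gripper": -1}, {"translation": [0, 0, 0.01], "spin": 0, "gripper": -1}, {"translation": [0, 0, 0.014], "spin": 0, "gripper": -1}, {"translation": [0, 0, 0.017], "spin": 0, "gripper": -1}, {"translation": [0, 0, 0.017], "spin": 0, "gripper": -1}, {"translation": [0, 0, 0.017], "spin": 0, "gripper": -1}]'

```text
clock: 14.9
ee_pos: [610.3, -186.7, 46.1]
eef_rot: [-180.0, 0.0, 11.1]
force: [-0.1, 0.2, -1.0]
width: 65.3
finger_force: 30.0
```

Settled on target with no contact force. Lowering.

Request:
step_arm --plan '[{"translation": [0, 0, 0.004], "spin": 0, "gripper": -1}, {"translation": [0, 0, 0.008], "spin": 0, "gripper": -1}, {"translation": [0, 0, 0.012], "spin": 0, "gripper": -1}, {"translation": [0, 0, 0.016], "spin": 0, "gripper": -1}, {"translation": [0, 0, 0.016], "spin": 0, "gripper": -1}, {"translation": [0, 0, 0.016], "spin": 0, "gripper": -1}]'

```text
clock: 15.5
ee_pos: [610.3, -186.8, 38.1]
eef_rot: [-180.0, 0.0, 11.1]
force: [0.4, 0.5, -0.7]
width: 65.1
finger_force: 30.0
```

Request:
step_arm --plan '[{"translation": [0, 0, 0.002], "spin": 0, "gripper": -0.2}, {"translation": [0, 0, 0.002], "spin": 0, "gripper": 1}, {"translation": [0, 0, 0.002], "spin": 0, "gripper": 1}, {"translation": [0, 0, 0.002], "spin": 0, "gripper": 1}, {"translation": [0, 0, 0.002], "spin": 0, "gripper": 1}, {"translation": [0, 0, -0.04], "spin": 0, "gripper": 1}, {"translation": [0, 0, -0.1], "spin": 0, "gripper": 1}, {"translation": [0, 0, -0.17], "spin": 0, "gripper": 1}, {"translation": [0, 0, -0.24], "spin": 0, "gripper": 1}, {"translation": [0, 0, -0.3], "spin": 0, "gripper": 1}, {"translation": [-0.05, 0, -0.35], "spin": 0, "gripper": 1}, {"translation": [-0.1, 0, -0.38], "spin": 0, "gripper": 1}]'

```text
clock: 16.7
ee_pos: [562.2, -196.1, 230.7]
eef_rot: [179.9, -0.2, 11.2]
force: [0.0, -1.1, 0.6]
width: 91.5
finger_force: 0.0
```

```bash
python3 - <<'E'
from h import *
for i in range(12): p=bot.camera("wrist")
print(now(),bot.get_state()['clock'])
sp=bot.camera("side")
b=boledge(sp,(518,-205,.194))[0];print(b)
print('large',fit(sp,33,(610,-187),32,50), 'die',b[:2]+94*np.array([np.cos(b[2]),np.sin(b[2])]))
np.save('w5.npy',p,allow_pickle=True)
print(fit(p,'sq',(513,-62),0,30,-.18)); print(fit(p,'sq',(513,-62),22,30,-.18)); print(boledge(p,(518,-205,.194),(10,140)))
draw(p,(518,-205,.194),[(33,610.2,-186.8,0,50),('sq',513.3,-62.2,-.179,30)],'pics/w5.png')
E
```

```text
(np.float64(561.4118375990025), np.float64(-196.01155385313302), np.float64(227.5983211418091), np.float64(11.1632962727598)) 17.3
[ 5.18379906e+02 -2.04135202e+02  1.95142108e-01]
large (array([ 609.41486328, -185.39017815]), np.float64(0.8595972999645187), [237, 202, 30, 27, 667]) die [ 610.59579787 -185.90804253]
(array([ 5.11318152e+02, -6.13722278e+01, -1.95900854e-01]), np.float64(1.9389582418386317), [123, 173, 72, 69, 3398])
(array([ 5.14554574e+02, -6.32683416e+01, -1.71441152e-01]), np.float64(0.8046866571668901), [123, 173, 72, 69, 3398])
(array([ 5.16738274e+02, -2.04729902e+02,  1.99927462e-01]), np.float64(-58.949886322021484))
```

View pics/w5.png

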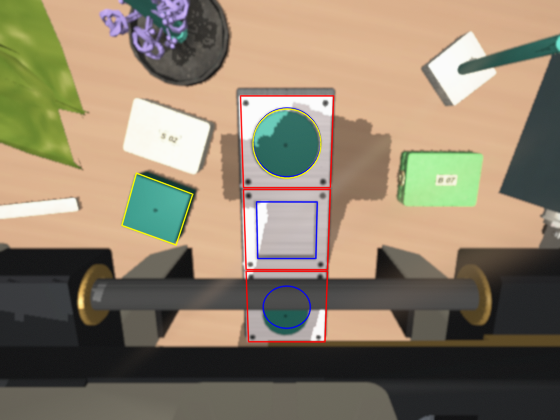

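The large disc sits concentric in its cavity and the square overlay matches at (157,208). The leaf tips at (82,168) and (85,113) need triangulating.

```bash
python3 - <<'E'
from h import *
ld=lambda n:np.load(n,allow_pickle=True).item()
t,w1,w5=ld('t.npy'),ld('w1.npy'),ld('w5.npy')
P=lambda p:np.diag([1,1,1])@np.array([[p['fx'],0,p['cx']],[0,p['fy'],p['cy']],[0,0,1]])@np.c_[np.array(p['R']),np.array(p['t'])]
def tri(a,ua,b,ub):
    X=cv2.triangulatePoints(P(a),P(b),np.array(ua,float).reshape(2,1),np.array(ub,float).reshape(2,1));return (X[:3]/X[3]).ravel().round()
print(tri(w1,(97,223),w5,(82,168)),tri(w1,(103,178),w5,(85,113)))
print(tri(t,(162,205),w5,(82,168)),tri(t,(162,205),w1,(97,223)),tri(t,(160,165),w5,(85,113)))
q=(561.1,-196.3,227.2,11.1)
print(delta(q,(514,-62.6,227.2),-10),delta(q,(514,-62.6,227.2-211),-10))
E
```

```text
[559. -18.  94.] [607. -33. 119.]
[561. -32. 116.] [562. -29. 107.] [616. -37. 136.]
([-0.041, -0.2805, -0.0], 0.2344) ([-0.041, -0.2805, 0.422], 0.2344)
```

The leaf tip is near (561,-29,110), about level with the gripper body. I'll descend short of the blank and slide in along tool x, gripping 12 mm behind its centre so the body stays clear.

```bash
python3 - <<'E'
from h import *
q=(561.1,-196.3,227.2,11.1)
print(delta(q,(440.1,-49.6,227.2),-10),delta(q,(440.1,-49.6,17),-10))
E
```

```text
([-0.181, -0.3345, -0.0], 0.2344) ([-0.181, -0.3345, 0.4204], 0.2344)
```

Request:
step_arm --plan '[{"translation": [-0.08, -0.03, 0], "spin": 0.05, "gripper": 1}, {"translation": [-0.15, -0.1, 0], "spin": 0.12, "gripper": 1}, {"translation": [-0.181, -0.18, 0], "spin": 0.2, "gripper": 1}, {"translation": [-0.181, -0.26, 0.05], "spin": 0.2344, "gripper": 1}, {"translation": [-0.181, -0.31, 0.12], "spin": 0.2344, "gripper": 1}, {"translation": [-0.181, -0.3345, 0.2], "spin": 0.2344, "gripper": 1}, {"translation": [-0.181, -0.3345, 0.28], "spin": 0.2344, "gripper": 1}, {"translation": [-0.181, -0.3345, 0.34], "spin": 0.2344, "gripper": 1}, {"translation": [-0.181, -0.3345, 0.38], "spin": 0.2344, "gripper": 1}, {"translation": [-0.181, -0.3345, 0.405], "spin": 0.2344, "gripper": 1}, {"translation": [-0.181, -0.3345, 0.42], "spin": 0.2344, "gripper": 1}, {"translation": [-0.181, -0.3345, 0.42], "spin": 0.2344, "gripper": 1}]'

```text
clock: 18.55
ee_pos: [440.1, -49.7, 17.9]
eef_rot: [-180.0, 0.0, -10.0]
force: [-0.2, -0.2, 0.5]
width: 92.0
finger_force: 0.0
```

```bash
python3 - <<'E'
from h import *
for i in range(8): p=bot.camera("wrist")
print(now(),bot.get_state()['clock'],bot.get_state()['force'])
print(delta((440.1,-49.6,17,-10),(514-11.8,-62.6+2.1,17)))
im=p['image'][:,:,::-1].copy(); draw(p,(518,-205,.194),[('sq',514,-62.6,-.175,30),('sq',514,-62.6,-.175,0)],'pics/w6.png')
E
```

```text
(np.float64(440.65080109781024), np.float64(-50.05035884930636), np.float64(18.803590336720045), np.float64(-9.98251164886203)) 18.95 [0.83319605 0.16652115 0.64062079]
([0.1261, -0.0001, -0.0], 0)
```

View pics/w6.png

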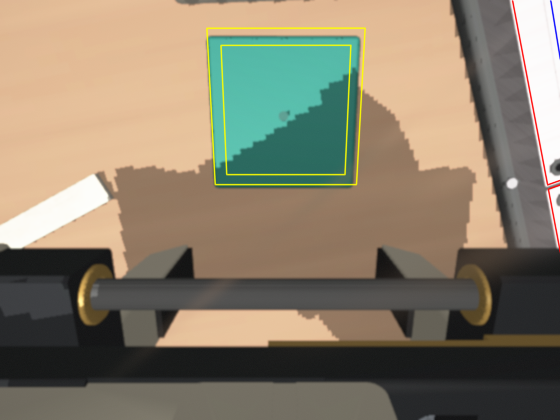

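Request:
step_arm --plan '[{"translation": [0.02, 0, 0], "spin": 0, "gripper": 1}, {"translation": [0.05, 0, 0], "spin": 0, "gripper": 1}, {"translation": [0.08, 0, 0], "spin": 0, "gripper": 1}, {"translation": [0.105, 0, 0], "spin": 0, "gripper": 1}, {"translation": [0.12, 0, 0], "spin": 0, "gripper": 1}, {"translation": [0.126, 0, 0], "spin": 0, "gripper": 1}, {"translation": [0.126, 0, 0], "spin": 0, "gripper": 1}, {"translation": [0.126, 0, 0], "spin": 0, "gripper": 1}]'

```text
clock: 19.75
ee_pos: [501.5, -60.6, 18.0]
eef_rot: [180.0, 0.1, -10.0]
force: [-0.6, -0.0, -0.2]
width: 91.7
finger_force: 0.0
```

Request:
step_arm --plan '[{"translation": [0, 0, 0], "spin": 0, "gripper": -1}, {"translation": [0, 0, 0], "spin": 0, "gripper": -1}, {"translation": [0, 0, 0], "spin": 0, "gripper": -1}, {"translation": [0, 0, 0], "spin": 0, "gripper": -1}, {"translation": [0, 0, 0], "spin": 0, "gripper": -1}, {"translation": [0, 0, 0], "spin": 0, "gripper": -1}, {"translation": [0, 0, 0], "spin": 0, "gripper": -1}, {"translation": [0, 0, 0], "spin": 0, "gripper": -1}]'

```text
clock: 20.55
ee_pos: [502.2, -60.7, 18.3]
eef_rot: [180.0, 0.0, -10.0]
force: [-1.2, -0.0, 0.9]
width: 61.7
finger_force: 30.0
```

Request:
step_arm --plan '[{"translation": [0, 0, -0.02], "spin": 0, "gripper": -1}, {"translation": [-0.02, 0, -0.05], "spin": 0, "gripper": -1}, {"translation": [-0.06, 0.02, -0.1], "spin": 0, "gripper": -1}, {"translation": [-0.06, 0.07, -0.14], "spin": -0.05, "gripper": -1}, {"translation": [-0.03, 0.13, -0.14], "spin": -0.12, "gripper": -1}, {"translation": [0.01, 0.19, -0.14], "spin": -0.19, "gripper": -1}, {"translation": [0.04, 0.24, -0.14], "spin": -0.2344, "gripper": -1}, {"translation": [0.055, 0.275, -0.13], "spin": -0.2344, "gripper": -1}, {"translation": [0.061, 0.287, -0.12], "spin": -0.2344, "gripper": -1}, {"translation": [0.061, 0.287, -0.1], "spin": -0.2344, "gripper": -1}, {"translation": [0.061, 0.287, -0.08], "spin": -0.2344, "gripper": -1}, {"translation": [0.061, 0.287, -0.076], "spin": -0.2344, "gripper": -1}]'

```text
clock: 21.75
ee_pos: [505.8, -204.8, 54.4]
eef_rot: [-179.8, 0.2, 11.3]
force: [-0.2, 0.0, -2.4]
width: 61.8
finger_force: 30.0
```

```bash
python3 - <<'E'
from h import *
for i in range(10): p=bot.camera("wrist")
s=bot.get_state();print(now(),s['clock'],s['width'],s['force'])
b=boledge(p,(518,-205,.194),(50,140));print(b)
draw(p,b[0],[('sq',518,-205,.194,68),('sq',518,-205,.194,38),(33,610.2,-186.8,0,50)],'pics/w7.png')
E
```

```text
(np.float64(507.6382290960897), np.float64(-207.47630625767906), np.float64(56.54833788507826), np.float64(11.11662298132185)) 22.25 61.76431639850938 [-0.0384738  -0.47947804 -1.34842922]
(array([ 4.93249033e+02, -2.09271096e+02,  1.93553224e-01]), np.float64(-59.36043167114258))
```

View pics/w7.png

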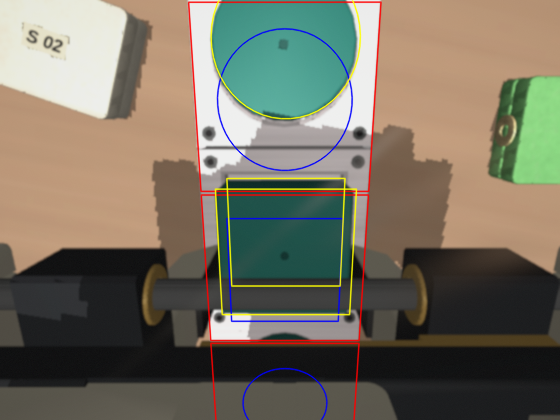

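The held square (far edge at row about 188, columns 215–355) matches its model above the cavity, and the seated large disc overlay also agrees. The bolster fit latched onto a seam, so I'm ignoring it. Inserting.

Request:
step_arm --plan '[{"translation": [0, 0, 0.006], "spin": 0, "gripper": -1}, {"translation": [0, 0, 0.01], "spin": 0, "gripper": -1}, {"translation": [0, 0, 0.014], "spin": 0, "gripper": -1}, {"translation": [0, 0, 0.018], "spin": 0, "gripper": -1}, {"translation": [0, 0, 0.018], "spin": 0, "gripper": -1}, {"translation": [0, 0, 0.018], "spin": 0, "gripper": -1}]'

```text
clock: 22.85
ee_pos: [507.4, -207.3, 47.1]
eef_rot: [-180.0, 0.0, 11.1]
force: [-0.2, 0.4, -1.2]
width: 61.7
finger_force: 30.0
```

Request:
step_arm --plan '[{"translation": [0, 0, 0.004], "spin": 0, "gripper": -1}, {"translation": [0, 0, 0.008], "spin": 0, "gripper": -1}, {"translation": [0, 0, 0.012], "spin": 0, "gripper": -1}, {"translation": [0, 0, 0.016], "spin": 0, "gripper": -1}, {"translation": [0, 0, 0.016], "spin": 0, "gripper": -1}, {"translation": [0, 0, 0.016], "spin": 0, "gripper": -1}]'

```text
clock: 23.45
ee_pos: [507.4, -207.3, 39.1]
eef_rot: [-180.0, 0.0, 11.1]
force: [-0.2, -0.4, -1.2]
width: 61.6
finger_force: 30.0
```

No contact force. Release and retreat, then check all three.

Request:
step_arm --plan '[{"translation": [0, 0, 0.002], "spin": 0, "gripper": -1}, {"translation": [0, 0, 0.002], "spin": 0, "gripper": -0.2}, {"translation": [0, 0, 0.002], "spin": 0, "gripper": 1}, {"translation": [0, 0, 0.002], "spin": 0, "gripper": 1}, {"translation": [0, 0, 0.002], "spin": 0, "gripper": 1}, {"translation": [0, 0, 0.002], "spin": 0, "gripper": 1}, {"translation": [0, 0, -0.04], "spin": 0, "gripper": 1}, {"translation": [0, 0, -0.1], "spin": 0, "gripper": 1}, {"translation": [0, 0, -0.17], "spin": 0, "gripper": 1}, {"translation": [-0.07, 0, -0.24], "spin": 0, "gripper": 1}, {"translation": [-0.14, 0, -0.3], "spin": 0, "gripper": 1}, {"translation": [-0.14, 0, -0.34], "spin": 0, "gripper": 1}]'

```text
clock: 24.65
ee_pos: [434.7, -222.5, 210.4]
eef_rot: [179.9, 0.2, 10.9]
force: [0.5, -0.0, -0.4]
width: 91.8
finger_force: 0.0
```

```bash
python3 - <<'E'
from h import *
for i in range(10): w=bot.camera("wrist")
p=bot.camera("side")
print(now(),bot.get_state()['clock'])
b=boledge(p,(518,-205,.194))[0]; u=np.array([np.cos(b[2]),np.sin(b[2])])
for n,k,o in(('large',33,94),('square','sq',0),('small',26,-94)):
    c=b[:2]+o*u
    for z1 in(50,):
        try:
            x,r,_=fit(p,k,c,32,z1,b[2]); print(n,'off',(x[:2]-c).round(1),x[2:]-b[2],r)
        except Exception as e: print(n,e)
draw(p,b,[(33,*(b[:2]+94*u),0,50),('sq',*b[:2],b[2],50),(26,*(b[:2]-94*u),0,50)],'pics/s8.png',(220,160,380,280),5)
E
```

```text
(np.float64(438.6788459029014), np.float64(-220.2937260895445), np.float64(208.42697820923408), np.float64(11.171083544632102)) 25.2
large off [-0.9  0.5] [] 0.9674167086063694
square off [-0.2  0.1] [-0.00159529] 0.8164361721520611
small off [0.2 0.9] [] 0.8605263868741628
```

View pics/s8.png

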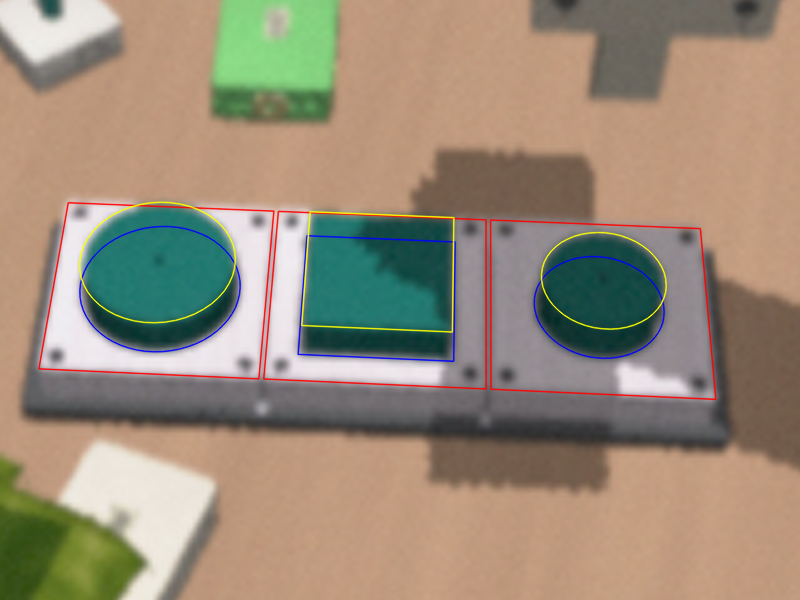

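The side crop shows the large disc at (158,265), the square at (380,270) and the small disc at (603,280). Each top face matches its model at the seated height of 50 mm, and the silhouette fits put them within about 1 mm of centre. Handing in.

```bash
python3 -c "
from bench import bot
print(bot.sign_off())"
```

```text
the job is handed in; nothing more can be done
None
```

I loaded all three blanks into their matching cavities and handed the job in at about 25 s. The last side view showed each one seated flat within about 1 mm of centre; sign-off returned no verdict.

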